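# Open the filler of a torch cooler

### The arm

A 6-joint arm with a two-finger parallel gripper is mounted at the origin on the work surface. World frame = base frame: x ahead of the robot, y to its left, z up, the work surface at z = 0. Lengths are in mm, angles in degrees, forces in N, time in s.
With the tool pointing down it reaches from about 200 to 875 mm from the base axis. Payload 3.4 kg.
Tool frame: the origin (TCP) lies at the centre of the arm's flange, where the gripper is bolted on; the fingertips stand 199 mm ahead of it and the grasp point (between the pads) lies 180 mm ahead of it (arm.tip_extent is the z of the fingertips in the tool frame, in mm); z points along the fingers, y is the direction in which the jaws open and shut (so a half turn about z gives the same grasp; the last joint's range is limited). The gripper opens to 94 mm and grips with 3 to 60 N. Pads are 16 mm wide; open, the fingers measure 119 mm over their backs; the gripper's body (75 mm by 177 mm) begins 78 mm behind the grasp point.
Start: joints at [64.229, 15.808, 86.224, -0, 77.962, -6.933], TCP at [185.682, 544.212, 404.693] pointing down, gripper open.
Joint ranges: [-165.64, 165.64], [-43.16, 119.46], [12.63, 154.43], [-67.54, 247.53], [6.08, 155.33], [-154.97, 154.97]. Speed limits (degrees/s): [147.25, 147.25, 180, 180, 180, 180].

### API

Orientations are given as a 3x3 rotation matrix whose columns are the frame's x, y, z axes.
In Python, from workcell import arm gives the robot as it stands. The module is installed in compiled form; this text tells all that it offers. Calls block until the motion is done:
- arm.goto(position, orientation): joint-space move of the TCP to a pose.
- arm.movel(position, vel=150, rot=None): straight line of the TCP; rot=None keeps the orientation; vel is the mean speed in mm/s.
- arm.goto_joints(angles): joint-space move.
- arm.gripper_to(opening, effort=None): finger opening in mm; effort is the grip in N (None keeps the last); returns when the fingers have stopped.
- arm.wait(seconds).
- arm.inverse_kinematics(position, orientation): joint angles nearest the present ones, or None.
- arm.observe(): the state.
- arm.grab_frame(name): name is "scene" or "top" or "wrist"; returns the picture (480x640x3 uint8, red, green, blue); there is no depth.
- arm.get_calibration(name): a dict with "camera_matrix" (3x3 intrinsics, pixels), "world_to_cam" (4x4, takes a point from world to camera coordinates). Camera axes: x right, y down, z forward; pixel columns grow to the right and rows downward; lengths in mm; the calibration is good to about 2 mm. A picture is of the moment at which its call begins: read the wrist's pose just before it. get_calibration takes no time and is no camera call; for the wrist camera it gives the pose at the moment of the call.
A pose or a line that the arm cannot do raises arm.MotionError and nothing moves.
- arm.finish_job(): hands the job in, once; it reports no verdict.
Trained networks look in the newest picture that a camera, given by its name, has taken for a name from the list of things; names that differ only in an ending like _2 or _b are one class to them, and where a whole thing is asked for, a point or a joint stands for the part that bears it (a point fixed in the world has none). Each returns a list of dicts, best first, with "p" (0 to 1); they miss things now and then, are a little off and sometimes report something else, mostly with a low value. They report only what shows in the picture. A call takes as long as a camera call. They do not tell look-alikes from the thing itself.
- arm.search_frame(camera, query): "position" ([column, row] in pixels, amid what is visible of it).
- arm.place_of(camera, query): "position" ([column, row] in pixels: a listed point, or the origin of a listed thing).
The state is a dict: "clock": time; "q": joint angles; "qvel": joint speeds; "joint_torque": joint torques, N m; "tcp_pos": TCP position; "ee_rot": TCP orientation; "ft_force": force on the tool from outside, world axes, zero at the start; "torque": the same for the moment, N m; "gripper_width": finger opening in mm.
Only numpy, scipy, OpenCV 4.12 (cv2) and the standard library are available. Lean on these libraries where they do the work, as an engineer would, in place of code of your own. Each camera call takes 0.05 s, during which the arm holds its last target. There are 200 camera calls.

### The job

The torch cooler needs topping up: flip up the folding tab on its filler cap, then unscrew the cap, feeling your way rather than wrenching or pulling it against its thread. Lift it out and set it down upright, without dropping it, in the round magnetic dish on the bench, leaving the other things where they lie.

Things in the scene. Friction and masses are not known exactly. Their poses are not given: they have to be found in the camera images.
- cooler: Torch water cooler, a fixed red sheet-metal box 360 long (its x) x 240 wide (y) x 195 mm high; origin at the centre of its underside, z up; its front with the hose couplings faces its -x. A carrying handle crosses the top 135 mm behind the filler, 39 mm high.
- filler (a point): On the cooler's top face, on the upright axis of its filler neck and cap. A black drip collar, 73 mm across, rises 26.5 mm round the cap's flange with 3.5 mm to spare, so that the flange cannot be gripped. Inside, the neck has a coarse two-start thread that holds the cap's cross pin down.
- cap_top (a point): Centre of the cap's flat top face, 28 to 31 mm above the cooler's top; z up, y along the tab's hinge, the folded tab points to -x. Cap: loose, about 0.15 kg, black flange 60 mm across, 9 mm thick, on a 33 mm plug. Unscrews anticlockwise from above with 0.1 N m, rising 1.9 mm per rad; how far it was screwed down cannot be seen.
- cap_pin (a point): Middle of the cap's cross pin, on the axis 18 mm below its face; 45 mm long, 6 mm thick, along cap x. After 0.4 to 1.4 rad of unscrewing it leaves the thread and the cap springs up some 2 mm; about 0.2 rad on it meets a hard stop. Between the two the cap lifts straight out with 1.3 mm play; before, it is held. Pull or press it by less than 12 N, twist it at the stop by less than 0.35 N m.
- cap_foot (a point): Centre of the underside of the 30 mm rubber seal disc below the plug, on which the cap can stand: 26 (pressed in) to 30 mm (free) below the cap's face. Its spring, 5.5 N pressed in and 3.5 N free, pushes the cap up against the thread while it is screwed in; this alone makes 10 N of contact force between cap and cooler, of 30 N allowed.
- tab (a joint): Angle (rad) of the folding steel tab on the cap: 0 folded flat, 1.57 upright over the cap's axis, end stop 1.6. Stiff hinge (0.05 N m): it stays where it is left.
- tab_nose (a point): In the middle of the tab, 30 mm from its hinge line, which crosses the cap's axis 4.5 mm above the face. Tab: steel, 22 wide x 8 mm thick, its end 40 mm from the hinge; folded it lies 0.5 to 8.5 mm above the face. Upright it is a key 22 mm along cap y, 8 mm along cap x, its top 44 mm above the face. Hinge ears 12 to 17 mm either side of the axis along y are 9.5 mm high, 10 mm along x.
- dish_floor (a point): Centre of the inner floor of the round steel magnetic dish, fixed to the bench: floor 5 mm above the bench and about 124 mm across, flared wall 26 mm high, 152 mm across at the rim. It may change places with the tray of contact tips.
- tip_tray_mid (a point): Middle of the steel tray of contact tips, 110 x 90 x 30 mm, half-way up (leave alone).
- hammer_grip (a point): Point on the lying chipping hammer, 260 mm long (leave alone).
- brush_grip (a point): Point on the lying wire brush, 240 mm long (leave alone).
- gel_jar_mid (a point): Middle of the white jar of nozzle gel, 72 mm across, 65 mm high (leave alone).
- spray_mid (a point): Middle of the aluminium spray can, 66 mm across, 190 mm high (leave alone).
- square_mid (a point): Middle of the red magnetic welding square lying flat, 90 x 90 x 16 mm (leave alone).
- angle_iron_mid (a point): Middle of the angle-iron offcut, 130 x 50 x 50 mm (leave alone).
- nozzle_mid (a point): Middle of the copper gun nozzle standing near the dish, 22 mm across, 50 mm high (leave alone).
There are look-alikes about, which are no part of the job. What is shaped like the part that bears dish_floor but orange, pink or turquoise is not meant.

How it is judged:
By the outcome, as a careful person would: the job done as asked, in the order asked, and still so for the second after the job is handed in, with the robot touching nothing.
It also fails if it takes over 69 s, if anything falls off the work surface, if the arm or the gripper's body presses on something with over 40 N, if the wrist force passes 120 N, or if a joint passes its speed limit or range.

## Working session

There is one attempt and no reset: what is moved stays moved. The work goes in short steps, each a Python script; the robot and the scene stay as the last script left them, time stands still between calls to the robot, and variables do not carry over. Pictures are saved under pics/ and viewed, about 8 in all and at most 12, crops included, and the job is handed in when it is done.

```bash
mkdir -p pics
cat > h.py <<'E'
import numpy as np, cv2
from workcell import arm
def cal(n):
    c=arm.get_calibration(n); return np.array(c["camera_matrix"]),np.array(c["world_to_cam"])
def ray(n,px,C=None):
    K,T=C or cal(n); R=T[:3,:3]; o=-R.T@T[:3,3]
    return o, R.T@np.linalg.inv(K)@np.array([px[0],px[1],1.])
def onz(n,px,z,C=None):
    o,d=ray(n,px,C); return o+d*(z-o[2])/d[2]
def proj(n,P,C=None):
    K,T=C or cal(n); p=K@(T[:3,:3]@np.array(P)+T[:3,3]); return p[:2]/p[2]
def tri(obs):
    A=np.zeros((3,3));b=np.zeros(3)
    for o,d in obs:
        d=d/np.linalg.norm(d);M=np.eye(3)-np.outer(d,d);A+=M;b+=M@o
    return np.linalg.solve(A,b)
def snap(n,f=None):
    im=arm.grab_frame(n)
    if f: cv2.imwrite('pics/'+f,im[:,:,::-1])
    return im
E
python3 - <<'E'
from h import *
np.set_printoptions(precision=1,suppress=True)
ims={n:snap(n) for n in("scene","top")}
cv2.imwrite('pics/a.png',ims["scene"][:,:,::-1]);cv2.imwrite('pics/b.png',ims["top"][:,:,::-1])
Z={"cooler":0,"filler":195,"cap_top":224,"tab_nose":228,"dish_floor":5,"tip_tray_mid":15,"nozzle_mid":25}
for q,z in Z.items():
    for n in("scene","top"):
        print(q,n,[(np.round(r["p"],2),np.round(r["position"]),onz(n,r["position"],z)[:2]) for r in arm.place_of(n,q)[:3]])
E
```

```text
cooler scene [(np.float64(0.74), array([391., 272.]), array([648.1,  72.9]))]
cooler top [(np.float64(0.36), array([282., 236.]), array([594.2,  42.8]))]
filler scene [(np.float64(0.59), array([362., 204.]), array([556.6,  40.4]))]
filler top [(np.float64(0.69), array([279., 238.]), array([562.6,  37.3])), (np.float64(0.38), array([431., 219.]), array([ 614.7, -413.2]))]
cap_top scene [(np.float64(0.84), array([366., 198.]), array([574.7,  35.6]))]
cap_top top [(np.float64(0.61), array([279., 238.]), array([559.3,  34.9])), (np.float64(0.61), array([283., 238.]), array([561.7,  23.9])), (np.float64(0.61), array([155., 239.]), array([563.8, 392. ]))]
tab_nose scene [(np.float64(0.41), array([357., 189.]), array([537.1,  40.6])), (np.float64(0.34), array([246., 292.]), array([ 651.1, -369.2]))]
tab_nose top [(np.float64(0.43), array([276., 247.]), array([532.9,  43.2]))]
dish_floor scene [(np.float64(0.93), array([220., 255.]), array([ 281., -243.])), (np.float64(0.89), array([288., 331.]), array([ 625.7, -265. ])), (np.float64(0.85), array([117., 384.]), array([ 497.5, -628.4]))]
dish_floor top [(np.float64(0.93), array([367., 167.]), array([ 824.2, -247.6])), (np.float64(0.91), array([482., 259.]), array([ 504.2, -625. ])), (np.float64(0.79), array([364., 327.]), array([ 285.3, -225.4]))]
tip_tray_mid scene [(np.float64(0.56), array([242., 293.]), array([ 456. , -283.4]))]
tip_tray_mid top [(np.float64(0.95), array([379., 277.]), array([ 448.6, -277.7]))]
nozzle_mid scene [(np.float64(0.73), array([360., 204.]), array([384.8, 212.6])), (np.float64(0.71), array([290., 287.]), array([ 529.2, -183.7]))]
nozzle_mid top [(np.float64(0.61), array([349., 254.]), array([ 526. , -179.2]))]
```

View pics/a.png

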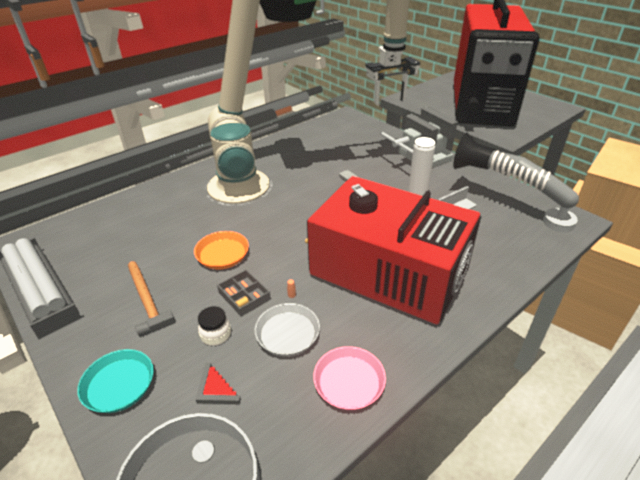

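View pics/b.png

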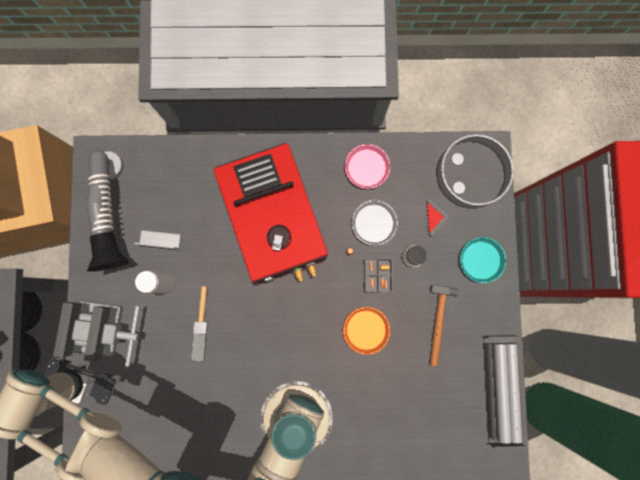

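The steel dish is at top (375,222) and scene (288,331). The orange, pink and turquoise dishes are look-alikes, and the big grey pan at top (477,170) is too large. The cap is near (563,36). Next I'll look from above it.

Run:
```python
from h import *
np.set_printoptions(precision=2,suppress=True)
s=arm.observe();K,T=cal("wrist");R=np.array(s["ee_rot"]);p=np.array(s["tcp_pos"])
Rc=T[:3,:3].T;c=-Rc@T[:3,3]
print("clock",s["clock"],"cam in tool",R.T@(c-p),"\n",R.T@Rc,K[0],"\nR",R)
print("ft",s["ft_force"],s["torque"],"tip",arm.tip_extent)
# fine dish estimate
for n,px in(("scene",(288,331)),("top",(375,222))): print(n,onz(n,px,5),onz(n,px,31))
off=R.T@(c-p)
# tool with same down orientation, jaw along several yaw options
cx=np.array([563,36.])
for a in range(-180,180,30):
    a=np.radians(a);Rz=np.array([[np.cos(a),np.sin(a),0],[np.sin(a),-np.cos(a),0],[0,0,-1]])
    P=np.array([cx[0],cx[1],440])-np.r_[(Rz@off)[:2],0]
    q=arm.inverse_kinematics(P,Rz); print(np.degrees(a),P,q)
```

```text
clock 0.8 cam in tool [71.18  1.52 20.72] 
 [[ 0.   -0.97 -0.25]
 [ 1.    0.    0.  ]
 [-0.   -0.25  0.97]] [341.57   0.   323.1 ] 
R [[-0.95  0.32  0.  ]
 [ 0.32  0.95  0.  ]
 [-0.    0.   -1.  ]]
ft [-0.02 -0.37  0.19] [ 0.04 -0.03 -0.02] tip 199.2
scene [ 626.48 -265.01    5.  ] [ 644.55 -276.83   31.  ]
top [ 634.32 -270.53    5.  ] [ 630.59 -267.32   31.  ]
-180.0 [634.18  34.48 440.  ] [ -3.16  20.16  74.82  -0.    85.01 -93.16]
-150.0 [625.4   70.27 440.  ] [   0.08   19.65   75.61   -0.     84.75 -119.92]
-119.99999999999999 [599.91  96.88 440.  ] [   2.62   17.71   78.49   -0.     83.8  -147.38]
-90.0 [564.52 107.18 440.  ] None
-59.99999999999999 [528.73  98.4  440.  ] [  3.13  11.54  87.05  -0.    81.41 153.13]
-29.999999999999996 [502.12  72.91 440.  ] [  0.4    8.85  90.48  -0.    80.67 120.4 ]
0.0 [491.82  37.52 440.  ] [-3.73  7.6  92.01 -0.   80.39 86.27]
29.999999999999996 [500.6    1.73 440.  ] [-7.77  8.25 91.22 -0.   80.53 52.23]
59.99999999999999 [526.09 -24.88 440.  ] [-10.28  10.56  88.33  -0.    81.12  19.72]
90.0 [561.48 -35.18 440.  ] [-10.67  13.72  84.13  -0.    82.14 -10.67]
119.99999999999999 [597.27 -26.4  440.  ] [ -9.2   16.84  79.75  -0.    83.41 -39.2 ]
150.0 [623.88  -0.91 440.  ] [ -6.47  19.16  76.34  -0.    84.5  -66.47]
```

```bash
cat >> h.py <<'E'
def Rt(a):  # tool down, tool x at world angle a (rad)
    return np.array([[np.cos(a),np.sin(a),0],[np.sin(a),-np.cos(a),0],[0,0,-1]])
E
python3 - <<'E'
from h import *
np.set_printoptions(precision=1,suppress=True)
R=Rt(np.radians(150)); P=np.array([563,36,490])-R@np.array([71,1.5,0]); P[2]=490
arm.goto(P,R); C=cal("wrist"); im=snap("wrist")
for q,z in {"cap_top":224.5,"tab_nose":229,"filler":195,"cooler":0}.items():
    print(q,[(round(r["p"],2),np.array(r["position"]),onz("wrist",r["position"],z,C)[:2]) for r in arm.place_of("wrist",q)[:3]])
u,v=proj("wrist",(563,36,224),C).astype(int);print(u,v,arm.observe()["clock"])
np.savez('c1.npz',K=C[0],T=C[1],im=im)
x0=max(0,min(u-100,440));y0=max(0,min(v-75,330));print(x0,y0)
cv2.imwrite('pics/c.png',cv2.resize(im[y0:y0+150,x0:x0+200,::-1],None,fx=4,fy=4,interpolation=cv2.INTER_CUBIC))
E
```

```text
cap_top [(0.79, array([326.7, 158.8]), array([565.7,  38.3]))]
tab_nose [(0.82, array([310.6, 115.1]), array([535.8,  43. ]))]
filler []
cooler []
321 157 3.55
221 82
```

View pics/c.png

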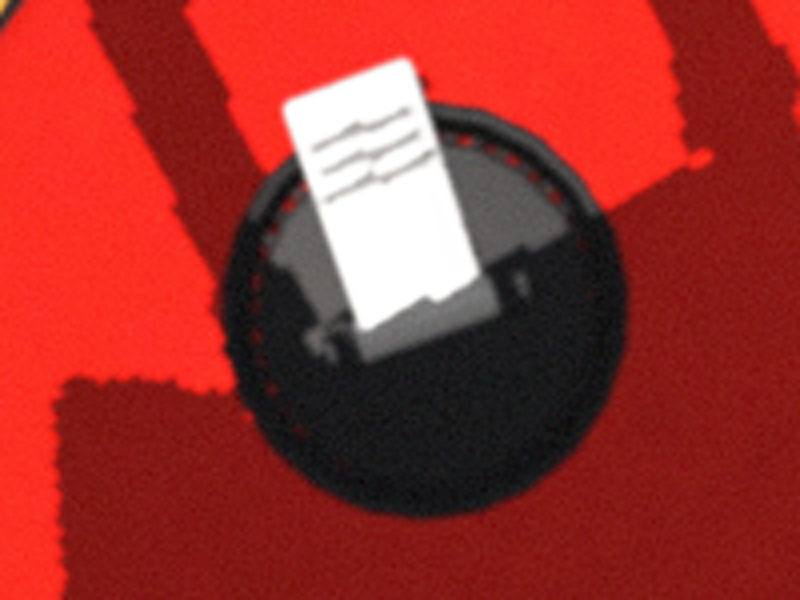

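The crop shows the tab's end corners at about (285,103) and (408,58), and the collar ring centred at about (424,309). Now I'll convert these to positions.

Run:
```python
from h import *
np.set_printoptions(precision=1,suppress=True)
d=np.load('c1.npz');C=(d['K'],d['T'])
f=lambda p:(p[0]/4+221-.4,p[1]/4+82-.4)
W=lambda p,z:onz("wrist",f(p),z,C)
A,B=W((285,103),233),W((408,58),233);D,E=W((360,362),233),W((497,315),233)
print(A,B,D,E,"width",np.linalg.norm(A-B),np.linalg.norm(D-E),"len",np.linalg.norm((A+B-D-E)/2))
v=(A+B-D-E)/2;print("tab dir deg",np.degrees(np.arctan2(v[1],v[0])));w=A-B;print("perp",np.degrees(np.arctan2(w[1],w[0])))
# collar mask fit
for p in((222,300),(628,300),(424,100),(424,517)):print(W(p,221.5))
im=d['im'].astype(int);m=(im[...,0]<75).astype(np.uint8);m=cv2.morphologyEx(m,cv2.MORPH_CLOSE,np.ones((9,9)))
n,l,s,c=cv2.connectedComponentsWithStats(m);k=l[170,327];print(s[k],c[k])
ct=max(cv2.findContours((l==k).astype(np.uint8),0,1)[0],key=cv2.contourArea)
P=np.array([onz("wrist",q[0],221.5,C)[:2] for q in cv2.convexHull(ct)])
M=np.c_[2*P,np.ones(len(P))];x=np.linalg.lstsq(M,(P**2).sum(1),rcond=None)[0];print("circle",x[:2],np.sqrt(x[2]+x[:2]@x[:2]))
```

```text
[526.1  34.8 233. ] [530.2  55.4 233. ] [567.7  24.5 233. ] [572.5  48.4 233. ] width 21.06782290721829 24.372977994405648 len 42.833029077322124
tab dir deg 168.2939880540323
perp -101.09415014969896
[546.7   8.2 221.5]
[582.2  70.1 221.5]
[535.7  55.4 221.5]
[597.8  19.9 221.5]
[ 277  109  101  103 5344] [329.4 170.8]
circle [567.4  37.3] 35.336219142865666
```

```bash
cat >> h.py <<'E'
C0=np.array([566,38.3]); PSI=np.radians(-10.5); CX=np.array([np.cos(PSI),np.sin(PSI)]); FACE=224.5; TIP=199.2
E
python3 - <<'E'
from h import *
np.set_printoptions(precision=2,suppress=True)
def st(t):
    s=arm.observe();print(t,round(s["clock"],1),np.array(s["ft_force"]),np.array(s["torque"]),round(s["gripper_width"],1),np.array(s["tcp_pos"]),flush=True);return s
R=Rt(np.radians(169.5))
tgt=lambda th,z0:np.r_[C0-CX*30*np.cos(th),z0+30*np.sin(th)]
z0=227+TIP
arm.gripper_to(42,8)
p=tgt(0,z0);arm.goto(p+[0,0,40],R);st("above")
arm.movel(p+[0,0,6],vel=80);st("near")
arm.movel(p,vel=20);s=st("down")
arm.gripper_to(0,8);s=st("closed")
C=cal("wrist");snap("wrist","d.png")
E
```

```text
above 5.0 [ 0.37 -0.38  0.65] [-0.06  0.04  0.02] 41.9 [535.9   44.12 466.71]
near 5.5 [ 0.38 -0.13  0.33] [-0.01  0.05  0.  ] 42.5 [537.05  43.52 432.06]
down 6.0 [-0.08 -0.48 -0.06] [-0.03  0.02 -0.02] 42.5 [536.46  43.79 426.22]
closed 6.4 [-0.93 -1.65  0.68] [-0.34  0.21 -0.06] 21.6 [536.32  43.42 426.3 ]
```

View pics/d.png

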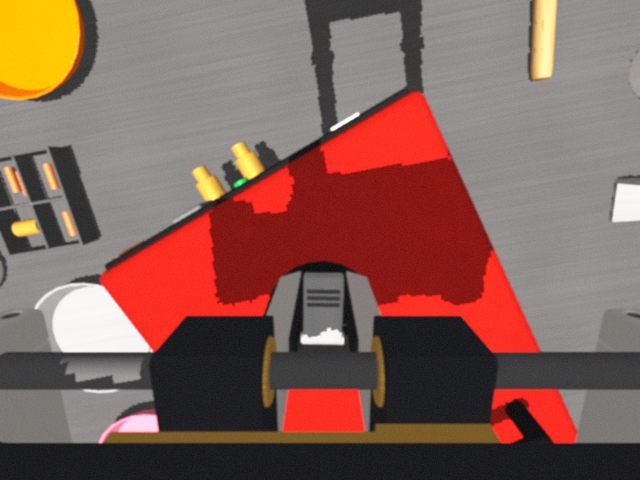

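The fingers hold the tab: the width reads 21.6 against the 22 expected, and the tab shows at (322,295) between them. Next I'll flip it along the arc.

Run:
```python
from h import *
np.set_printoptions(precision=2,suppress=True)
def st(t):
    s=arm.observe();print(t,round(s["clock"],1),np.array(s["ft_force"]),np.array(s["torque"]),round(s["gripper_width"],1),np.array(s["tcp_pos"]),flush=True);return s
tgt=lambda th,z0:np.r_[C0-CX*30*np.cos(th),z0+30*np.sin(th)]
z0=227+TIP
for th in np.linspace(0,1.57,13)[1:]:
    arm.movel(tgt(th,z0),vel=30);s=st(round(th,2))
    if np.linalg.norm(s["ft_force"])>9: print("STOP");break
```

```text
0.13 6.8 [ 0.26 -2.49 -1.11] [-0.5   0.17 -0.07] 21.8 [536.75  43.48 430.02]
0.26 7.0 [-0.59 -3.12 -1.36] [-0.57  0.16 -0.06] 21.5 [537.5   43.52 434.08]
0.39 7.3 [-1.24 -2.7  -2.42] [-0.51  0.18 -0.06] 22.2 [538.73  43.38 437.97]
0.52 7.6 [-0.96 -2.08 -0.83] [-0.41  0.32 -0.01] 22.0 [540.45  43.09 441.49]
0.65 7.9 [-2.48 -1.51 -0.92] [-0.34  0.45 -0.11] 22.2 [542.57  42.72 444.78]
0.78 8.2 [-2.43 -1.61 -0.15] [-0.28  0.48 -0.01] 21.9 [545.14  42.24 447.74]
0.92 8.5 [-3.32 -1.28  0.82] [-0.22  0.55 -0.06] 21.7 [548.12  41.69 450.31]
1.05 8.8 [-3.13 -0.99  1.55] [-0.16  0.56 -0.03] 21.9 [551.48  41.05 452.46]
1.18 9.0 [-2.6  -1.34  1.56] [-0.13  0.59 -0.04] 21.8 [554.93  40.4  454.19]
1.31 9.3 [-3.76 -0.69  2.11] [-0.15  0.66 -0.02] 21.9 [558.56  39.68 455.52]
1.44 9.6 [-4.35 -1.13  4.59] [-0.14  0.76  0.04] 21.7 [562.4   38.92 456.4 ]
1.57 9.9 [-2.88 -1.66  5.38] [-0.21  0.7  -0.02] 21.4 [566.39  38.16 456.76]
```

Run:
```python
from h import *
np.set_printoptions(precision=2,suppress=True)
arm.gripper_to(50,20); s=arm.observe(); print(np.array(s["ft_force"]))
p=np.array(s["tcp_pos"]); arm.movel(np.r_[p[:2],500],vel=120)
R=Rt(np.radians(79.5)); P=np.r_[C0,500]-R@np.array([80,0,0])
arm.goto(P,R); C=cal("wrist"); im=snap("wrist")
for q,z in {"cap_top":224.5,"tab_nose":259}.items():
    print(q,[(round(r["p"],2),np.array(r["position"]),onz("wrist",r["position"],z,C)[:2]) for r in arm.place_of("wrist",q)[:3]])
u,v=proj("wrist",np.r_[C0,245],C).astype(int);print(u,v,arm.observe()["clock"])
np.savez('c2.npz',K=C[0],T=C[1],im=im)
x0=max(0,min(u-100,440));y0=max(0,min(v-75,330));print(x0,y0)
cv2.imwrite('pics/e.png',cv2.resize(im[y0:y0+150,x0:x0+200,::-1],None,fx=4,fy=4,interpolation=cv2.INTER_CUBIC))
```

```text
[0.23 0.21 0.23]
cap_top [(0.8, array([325. , 145.2]), array([567.49,  38.15]))]
tab_nose [(0.89, array([308.3, 143.7]), array([557.17,  39.98]))]
322 144 12.4667
222 69
```

View pics/e.png

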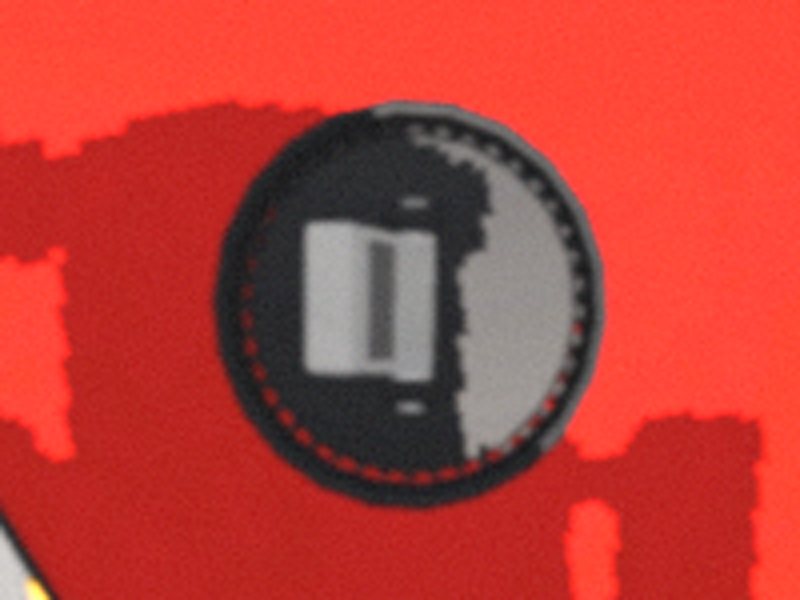

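The tab leans left (toward −x) at crop (340,300), so it stands at about 1.25 rad and isn't fully up. Closing the vertical jaws along cap x from both sides will bring it upright. I'll close gently first and check the side force.

Run:
```python
from h import *
np.set_printoptions(precision=2,suppress=True)
def st(t):
    s=arm.observe();print(t,round(s["clock"],1),np.array(s["ft_force"]),np.array(s["torque"]),round(s["gripper_width"],1),np.array(s["tcp_pos"]),flush=True);return s
c=np.array([566.5,38.2]);R=Rt(np.radians(79.5))
arm.goto(np.r_[c,290+TIP],R);st("above")
arm.movel(np.r_[c,241+TIP],vel=60);arm.wait(.2);st("down")
arm.gripper_to(0,6);arm.wait(.2);s=st("closed6")
arm.gripper_to(0,20);arm.wait(.2);s=st("closed20")
```

```text
above 12.9 [0.32 0.06 0.09] [-0.09  0.09  0.01] 50.1 [566.55  39.31 488.93]
down 14.1 [-0.8  -0.64 -0.41] [-0.05  0.04 -0.03] 49.9 [566.58  38.25 440.63]
closed6 15.0 [-1.27  0.33  0.86] [-0.06  0.24  0.04] 7.9 [566.59  38.19 440.23]
closed20 15.4 [-0.71  0.36  2.04] [-0.1   0.17  0.06] 7.8 [566.58  38.17 440.26]
```

```bash
cat >> h.py <<'E'
def ft(n=4):
    F=[]
    for _ in range(n):
        arm.wait(.025); s=arm.observe(); F.append(np.r_[s["ft_force"],s["torque"]])
    return np.mean(F,0),s
E
cat > uns.py <<'E'
from h import *
import sys,json
np.set_printoptions(precision=2,suppress=True)
c=np.array([566.5,38.2]);a0=np.radians(79.5)
try: S=json.load(open('s.json'))
except Exception: S=dict(th=0.,z=440.2)
for i in range(int(sys.argv[1])):
    S["th"]+=.06;S["z"]+=.06*1.9
    arm.goto(np.r_[c,S["z"]],Rt(a0+S["th"]))
    f,s=ft()
    print(round(S["th"],2),round(S["z"],2),"t",round(s["clock"],1),f,round(s["gripper_width"],1),np.array(s["tcp_pos"]),flush=True)
    if f[2]>1.5: S["z"]+=min(.6,.15*f[2])
    if f[2]<-1.5: S["z"]+=max(-.3,.12*f[2])
    json.dump(S,open('s.json','w'))
    if abs(f[5])>.2 or np.linalg.norm(f[:3])>8: print("STOP");break
E
python3 uns.py 5
```

```text
0.06 440.31 t 15.8 [-0.13  0.75  0.96  0.03  0.11  0.04] 7.8 [566.58  38.25 440.34]
0.12 440.43 t 16.1 [-0.27  0.41  1.28  0.05  0.07  0.05] 7.6 [566.59  38.26 440.49]
0.18 440.54 t 16.4 [0.18 0.54 1.19 0.06 0.03 0.04] 8.1 [566.59  38.23 440.61]
0.24 440.66 t 16.8 [0.22 0.77 1.3  0.09 0.04 0.03] 7.7 [566.52  38.22 440.71]
0.3 440.77 t 17.1 [-0.08  0.77  1.27  0.06  0.03  0.05] 8.0 [566.5   38.19 440.83]
```

```bash
python3 uns.py 12
```

```text
0.36 440.88 t 17.5 [-0.05  0.35  1.26  0.04  0.02  0.06] 7.7 [566.48  38.18 440.88]
0.42 441.0 t 17.9 [-0.5   0.06  1.66 -0.03  0.07  0.06] 8.1 [566.47  38.16 441.04]
0.48 441.36 t 18.2 [ 0.04  0.05  0.56 -0.1   0.04  0.04] 7.9 [566.49  38.14 441.18]
0.54 441.48 t 18.6 [-0.58 -0.3  -0.32 -0.07  0.05  0.08] 7.8 [566.47  38.17 441.32]
0.6 441.59 t 18.9 [ 0.22 -0.06 -1.22 -0.08  0.05  0.07] 7.5 [566.44  38.18 441.4 ]
0.66 441.7 t 19.2 [-0.95 -0.2  -1.5  -0.09  0.06  0.05] 8.1 [566.47  38.18 441.55]
0.72 441.82 t 19.6 [-0.54 -0.35 -1.57 -0.12  0.07  0.05] 8.0 [566.48  38.17 441.68]
0.78 441.74 t 19.9 [-0.49 -0.64 -0.55 -0.14  0.09  0.04] 8.1 [566.5   38.17 441.8 ]
0.84 441.86 t 20.3 [-0.84 -0.89 -0.63 -0.2   0.12  0.05] 7.8 [566.5   38.14 441.85]
0.9 441.97 t 20.6 [-0.26 -1.06 -1.23 -0.34  0.15  0.01] 8.1 [566.5   38.09 441.94]
0.96 442.09 t 21.0 [-0.64 -1.5  -1.11 -0.47  0.19  0.02] 7.9 [566.44  38.07 442.07]
1.02 442.2 t 21.4 [-1.08 -2.51 -1.22 -0.57  0.25  0.01] 7.5 [566.41  38.06 442.21]
```

```bash
sed -i 's/^c=np.array.*;a0/a0/; s/dict(th=0.,z=440.2)/dict(th=0.,z=440.2)\nS.setdefault("c",[566.5,38.2])\nc=np.array(S["c"])/; s/^    json.dump/    c=c+.15*f[:2]*(np.hypot(f[0],f[1])>1); S["c"]=list(c)\n    json.dump/' uns.py; python3 uns.py 3
```

```text
1.08 442.31 t 21.7 [-1.22 -2.83 -0.81 -0.7   0.36  0.02] 7.9 [566.39  38.09 442.31]
1.14 442.43 t 22.1 [-2.32 -2.07 -0.93 -0.56  0.34  0.04] 8.1 [566.28  37.81 442.39]
1.2 442.54 t 22.4 [-0.84 -1.45 -0.99 -0.41  0.18  0.03] 7.8 [566.09  37.6  442.58]
```

```bash
sed -i 's/print("STOP");break/print("STOP");break\n    if f[2]>1.2: print("JUMP?");break/' uns.py; python3 uns.py 5
```

```text
1.26 442.66 t 22.8 [-0.18 -0.58  0.56 -0.22  0.17  0.  ] 7.9 [565.91  37.47 442.82]
1.32 442.77 t 23.1 [-0.76 -0.48  1.77 -0.07  0.18  0.03] 8.0 [565.87  37.42 443.08]
JUMP?
```

```bash
cat > lift.py <<'E'
from h import *
import json,sys
np.set_printoptions(precision=2,suppress=True)
S=json.load(open('s.json'));c=np.array(S["c"])
for dz in np.arange(.4,float(sys.argv[1])+.01,.4):
    arm.movel(np.r_[c,S["z"]+dz],vel=8)
    f,s=ft();print(round(dz,1),round(s["clock"],1),f,round(s["gripper_width"],1),np.array(s["tcp_pos"]),flush=True)
    if f[2]<-3.5: print("HELD");break
S["z"]+=dz;json.dump(S,open('s.json','w'))
E
python3 lift.py 2.4
```

```text
0.4 23.4 [-0.13  0.4   0.76  0.08  0.07  0.02] 7.3 [565.92  37.4  443.39]
0.8 23.8 [-0.25  1.18 -2.07  0.19  0.03  0.01] 7.5 [565.81  37.36 443.48]
1.2 24.1 [-0.72  0.65 -3.41  0.16  0.16  0.02] 8.0 [565.68  37.3  443.94]
1.6 24.5 [-1.38  0.82 -3.85  0.15  0.27  0.05] 7.9 [565.66  37.26 444.47]
HELD
```

```bash
python3 - <<'E'
import json
S=json.load(open('s.json'));S["z"]-=.5;json.dump(S,open('s.json','w'))
E
sed -i 's/+=.06;/+=.04;/; s/+=.06\*1.9/+=.04*1.9/' uns.py; python3 uns.py 1; python3 lift.py 1.2
```

```text
1.36 444.21 t 24.9 [-1.09  0.12 -2.21  0.05  0.29  0.01] 7.9 [565.84  37.19 444.42]
0.4 25.2 [-0.49 -0.2  -2.56  0.03  0.23  0.03] 8.2 [565.73  37.22 444.44]
0.8 25.6 [-1.23  0.32 -2.41  0.06  0.27  0.04] 7.9 [565.64  37.32 444.77]
1.2 25.9 [-1.81  0.83 -2.69  0.12  0.41  0.04] 7.6 [565.58  37.33 445.11]
```

The cap now rises at a steady −2.5 N, which suggests it's free. I'll keep lifting with force checks and lateral compliance.

```bash
cat > lift2.py <<'E'
from h import *
import json,sys
np.set_printoptions(precision=2,suppress=True)
S=json.load(open('s.json'));c=np.array(S["c"]);z=S["z"]
for k in range(int(sys.argv[1])):
    z+=float(sys.argv[2]);arm.movel(np.r_[c,z],vel=15)
    f,s=ft();print(round(z,1),round(s["clock"],1),f,round(s["gripper_width"],1),np.array(s["tcp_pos"]),flush=True)
    c=c+.12*f[:2]*(np.hypot(f[0],f[1])>.8)
    if f[2]<-5: print("HELD");break
S["z"]=z;S["c"]=list(c);json.dump(S,open('s.json','w'))
E
python3 lift2.py 5 .8
```

```text
445.9 26.2 [-2.67  1.19 -1.5   0.22  0.61  0.02] 8.0 [565.5   37.34 446.07]
446.7 26.6 [-2.69  1.31 -1.11  0.2   0.57  0.06] 7.9 [565.31  37.45 446.88]
447.5 26.9 [-2.07  1.3  -1.1   0.15  0.42  0.06] 7.7 [565.15  37.54 447.72]
448.3 27.3 [-0.99 -0.11 -0.87  0.05  0.19  0.03] 8.0 [565.    37.62 448.58]
449.1 27.6 [-0.35 -0.12 -1.29  0.01  0.01  0.01] 8.3 [564.84  37.64 449.22]
```

Run:
```python
from h import *
import json
np.set_printoptions(precision=1,suppress=True)
S=json.load(open('s.json'));c=np.array(S["c"])
arm.movel(np.r_[c,475],vel=40);f,s=ft();print(s["clock"],f,s["gripper_width"])
if f[2]>-4:
    R=np.array(s["ee_rot"])
    arm.movel(np.r_[c,525],vel=100)
    arm.goto([600,-230,525],Rt(np.radians(79.5)+S["th"]))
    arm.wait(.3)
    f,s=ft();print(s["clock"],f,s["gripper_width"],s["tcp_pos"])
    a=snap("scene")
    for n in("scene","wrist"):
        if n=="wrist": b=snap(n)
        C=cal(n)
        for q in("dish_floor","cap_top"): print(n,q,[(round(r["p"],2),np.array(r["position"]),onz(n,r["position"],5,C)[:2]) for r in arm.place_of(n,q)[:4]])
    K,T=C;np.savez('c3.npz',K=K,T=T,im=b)
    cv2.imwrite('pics/f.png',np.hstack([cv2.resize(a[100:400,150:450],(400,400)),cv2.resize(b,(400,300)).copy() if 0 else cv2.copyMakeBorder(cv2.resize(b,(400,300)),0,100,0,0,0)])[:,:,::-1])
```

```text
28.55 [ 0.1  0.1 -1.4  0.  -0.  -0. ] 7.823473383259739
30.65 [-0.   0.2 -1.7 -0.   0.   0. ] 7.918908106033852 [ 600.1 -229.2  525.2]
scene dish_floor [(0.97, array([346.3, 379.8]), array([ 815.4, -252.2])), (0.89, array([285.9, 332. ]), array([ 625.6, -270.6])), (0.82, array([118.9, 383. ]), array([ 497.8, -624.3])), (0.62, array([222.7, 257.2]), array([ 292.3, -241.9]))]
scene cap_top [(0.67, array([287.7, 216.5]), array([261.1,  13.8])), (0.66, array([282.4, 203.8]), array([193.8,  43.6]))]
wrist dish_floor [(0.76, array([ 56.5, 245. ]), array([ 501.6, -623.6])), (0.66, array([306.9, 233.7]), array([ 630.6, -267.1]))]
wrist cap_top [(0.83, array([320.1, 279.2]), array([ 705. , -276.7]))]
```

View pics/f.png

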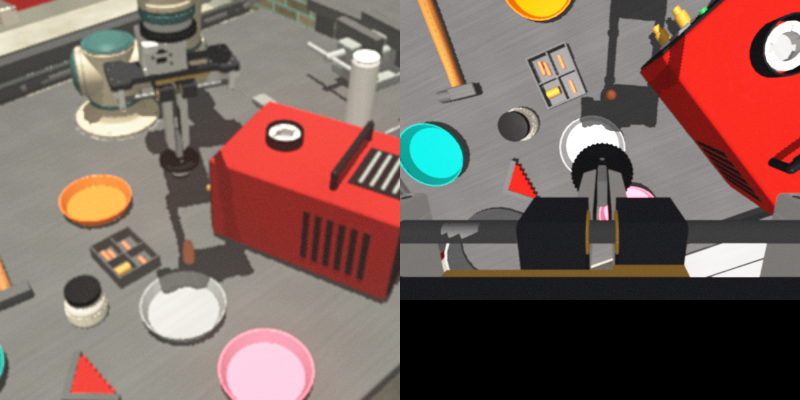

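The cap hangs upright in the gripper with about 1.5 N of weight, and the neck is open. The steel dish is at left panel (183,308), and the scene, top and wrist views put it at (630,−267). It's plain steel with a rim of about 150 mm, while the pink, orange and turquoise dishes and the large pan are not meant. Next I'll lower the cap by feel.

Run:
```python
from h import *
import json
np.set_printoptions(precision=2,suppress=True)
S=json.load(open('s.json'));a=np.radians(79.5)+S["th"]
arm.goto([630,-267,400],Rt(a));arm.movel([630,-267,275],vel=100);arm.movel([630,-267,259],vel=40);arm.wait(.2)
f0,s=ft(8);print(s["clock"],f0,s["tcp_pos"]); z=259.
while z>243:
    z-=.7;arm.movel([630,-267,z],vel=12);f,s=ft()
    print(round(z,1),round(s["clock"],1),f,flush=True)
    if f[2]-f0[2]>1.3: print("touch");break
S["zp"]=z;json.dump(S,open('s.json','w'))
cv2.imwrite('pics/g.png',cv2.resize(snap("scene")[250:400,190:390,::-1],None,fx=4,fy=4,interpolation=2))
```

```text
33.9 [ 0.37  0.06 -1.18 -0.01  0.   -0.01] [ 630.03 -267.    259.17]
258.3 34.2 [-0.37 -0.33 -1.32 -0.02 -0.    0.  ]
257.6 34.6 [-0.57  0.23 -1.39 -0.03  0.01  0.02]
256.9 35.0 [-0.11 -0.25 -1.25  0.02 -0.02  0.  ]
256.2 35.3 [ 0.23  0.02 -1.35 -0.01  0.02  0.  ]
255.5 35.6 [-0.06  0.17 -1.45 -0.02 -0.01 -0.  ]
254.8 36.0 [-0.06  0.14 -1.26 -0.03 -0.   -0.02]
254.1 36.4 [ 0.44 -0.05 -1.07  0.02 -0.01 -0.01]
253.4 36.7 [-0.18 -0.07 -1.3  -0.01 -0.   -0.01]
252.7 37.0 [-0.32  0.22 -2.25 -0.01 -0.01 -0.01]
252.0 37.4 [ 0.19 -0.29 -1.18 -0.01  0.01  0.04]
251.3 37.8 [ 0.19 -0.38  0.15 -0.    0.02 -0.02]
touch
```

View pics/g.png

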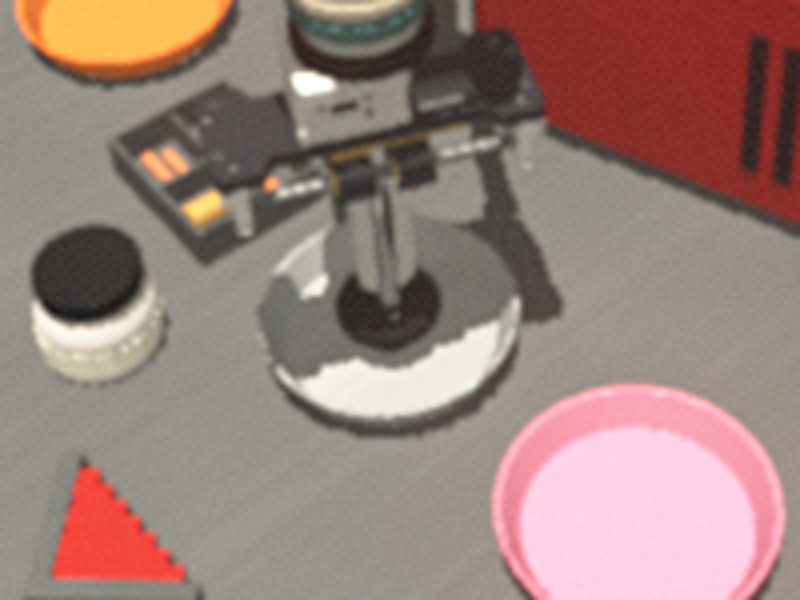

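The cap sits centred in the steel dish at crop (388,310), and contact came at 251.3 where I expected about 251. Now I'll release, retreat and check.

Run:
```python
from h import *
np.set_printoptions(precision=2,suppress=True)
arm.movel([630,-267,250.9],vel=10);f,s=ft();print(f)
arm.gripper_to(14,10);arm.gripper_to(36);f,s=ft();print(f,s["gripper_width"])
arm.movel([630,-267,300],vel=50);arm.movel([630,-267,380],vel=120)
arm.goto([500,-120,500],np.array(arm.observe()["ee_rot"]));arm.wait(.3)
f,s=ft();print(s["clock"],f)
a=snap("scene");C=cal("scene")
for q,z in(("cap_top",35),("tab_nose",69)):print(q,[(round(r["p"],2),onz("scene",r["position"],z,C)[:2]) for r in arm.place_of("scene",q)[:2]])
cv2.imwrite('pics/i.png',cv2.resize(a[240:390,190:390,::-1],None,fx=4,fy=4,interpolation=2))
```

```text
[-0.45  0.04  2.58  0.04  0.09 -0.01]
[ 0.04 -0.49  0.13 -0.02  0.01 -0.01] 35.97050273049544
42.4083 [-0.48 -0.02 -0.17 -0.04  0.03 -0.02]
cap_top [(0.88, array([ 635.26, -265.59])), (0.36, array([ 648.41, -290.1 ]))]
tab_nose [(0.47, array([ 628.43, -264.66]))]
```

View pics/i.png

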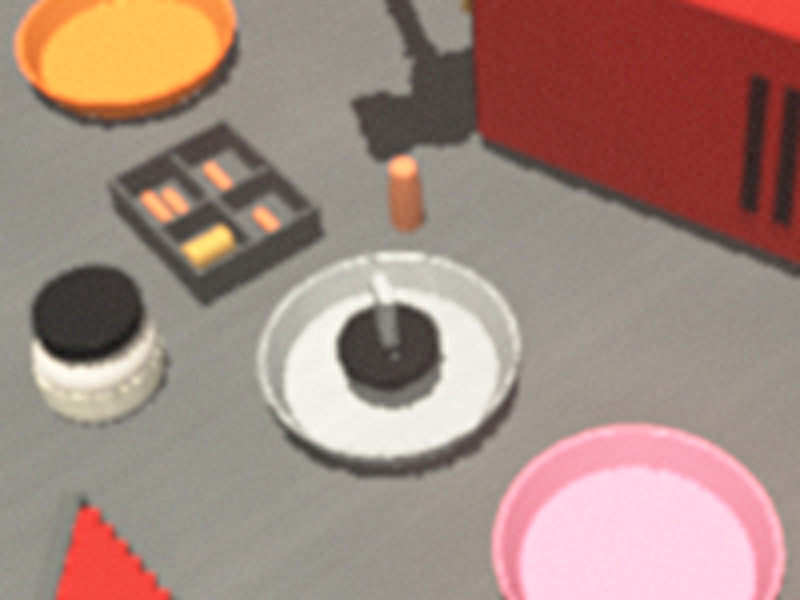

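The cap stands upright in the middle of the steel dish at crop (388,350), tab up. The nozzle, tray, jar and square are where they were.

```bash
python3 -c "
from workcell import arm
arm.finish_job();print(arm.observe()['clock'])"
```

```text
the job is handed in; nothing more can be done
the job is handed in; nothing more can be done
```

The filler cap is off the cooler and standing upright in the middle of the steel magnetic dish, and the job is handed in. The clock stood at 42.4 s at the last check, against the 69 s limit.

- **Tab:** I gripped it by its sides and swung it up, but it was left leaning at about 1.25 rad. Closing the jaws on its faces brought it upright; they closed to 7.8 mm against the tab's 8 mm thickness.
- **Unscrewing:** I turned the cap about 1.36 rad anticlockwise in small steps with force checks. It came off the thread at roughly 1.25–1.35 rad.
- **Forces:** The largest reading was about 6 N, while flipping the tab. A test lift read −3.9 N, just past my own −3.5 N caution limit. I eased off and turned 0.04 rad further, and then it came out freely.
- **Torque:** The measured twist never showed the expected 0.1 N m, staying under 0.1 and at the opposite sign. I judged the release from the lift force instead.
- **Placing:** I lowered the cap by feel, and it touched down within 1 mm of the expected height. The last picture shows it upright near the centre of the dish, tab still up. The gripper was clear, and the nozzle, tip tray, jar and square were where they had been. I did not check the hammer, brush, spray can or angle iron again at the end.

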